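# Hold the waste box open for a customer

## Task

A customer wants to drop a wrapper into the taller of the two lever-lidded waste boxes on the counter. Press its front lever down with your fingertips until the lid stands fully open, keep it open for about two seconds, then let the lever up slowly so that the lid settles shut without slamming. Leave the lower box shut and do not move or pick up the small things lying around.

Things in the scene. Friction and masses are not known exactly. Their poses are not given: they have to be found in the camera images.
- tall_bin: The taller waste box, the one to use: brushed steel, 110 mm deep (x), 100 mm wide (y), 145 mm high, black plinth, black lid (top at 158 mm when shut), lever at its front. Fixed to the counter; stands left or right of the lower box. Origin: centre of its underside; x points from the lever side to the back (the lever sticks out to -x), z up.
- tall_bin_lever: The taller box's lever: a steel bar ending in a rubber-topped pad 30 mm square, 9 mm thick. Origin: its pivot, 35 mm in front (-x) of the box's centre, 50 mm above the counter, 105 mm from the pad's centre. Let go, it slopes up 0.2 rad; fully down it slopes down 0.2 rad. Pressing takes about 8 N all the way to a hard stop; it springs back by itself.
- tall_bin_pad (a point): Centre of the top face of the taller box's lever pad, 6 mm above the bar's midline and about 85 mm in front of the box's front wall; moves with the lever: 77 mm above the counter when let go, 35 mm when fully down.
- tall_bin_lid (a joint): Opening of the taller box's lid about the hinge on its back top edge, rad: 0 shut, 1.2 fully open. It is linked to the lever: it turns three times the lever's angle, about 0.029 rad per mm of pad travel. Let go, lid and lever fly back and slam.
- low_bin: The lower waste box, to be left shut: the same but 70 mm high, with the same lever and lid. Fixed. Origin: centre of its underside; x from the lever side to the back, z up.
- low_bin_lid (a joint): Opening of the lower box's lid, rad: 0 shut, 1.2 fully open.
- rubber_stamp: Loose wooden-handled rubber stamp, 25 x 44 x 73 mm high, standing between the levers. Origin: centre of its underside.
- red_lighter: Loose red pocket lighter lying flat, 79 x 24 x 12 mm, between the boxes. Origin: centre of its underside.
- marker: Loose white marker pen with a red cap lying flat, 17 x 135 x 16 mm, on the robot's side of the boxes. Origin: centre of its underside.

How it is judged:
By the outcome, as a careful person would: the job done as asked, in the order asked, and still so for the second after the job is handed in, with the robot touching nothing.
It also fails if it takes over 45 s, if anything falls off the work surface, if the arm or the gripper's body presses on something with over 40 N, if the wrist force passes 120 N, or if a joint passes its speed limit or range.

## Robot

A 6-joint arm with a two-finger parallel gripper is mounted at the origin on a cart in front of the work surface, level with it; the furniture and walls round the work are solid. World frame = base frame: x ahead of the robot, y to its left, z up, the work surface at z = 0. Lengths are in m, angles in rad, forces in N, time in s.
With the tool pointing down it reaches from about 0.275 to 0.825 m from the base axis. Payload 4.9 kg.
Tool frame: the origin (TCP) lies midway between the tips of the shut fingers; the grasp point (between the pads) lies 19 mm behind it (grip_point_offset is the distance from the TCP to the grasp point, in m); z points along the fingers, y is the line along which they close (so a half turn about z gives the same grasp; the last joint's range is limited). The gripper opens to 85 mm and grips with 20 to 120 N. Pads are 22 mm wide; open, the fingers measure 114 mm over their backs; the gripper's body (76 mm by 85 mm) begins 54 mm behind the grasp point. The pads swing forward as they close: fully open they stand 13 mm farther back than shut.
Start: joints at [1.085, 0.326, -0.193, 1.052, 0, 1.437], TCP at [0.19, 0.516, 0.231] pointing down, gripper open.
Joint ranges: [-2.65, 2.65], [-0.97, 1.79], [-1.3, 1.35], [-1.93, 2.1], [-1.47, 1.37], [-3.14, 3.14]. Speed limits (rad/s): [2.57, 2.57, 3.14, 3.14, 3.14, 3.14].

## Interface

Orientations are given as a rotation vector (axis times angle).
In Python, from cell import * gives the robot as it stands. Calls block until the motion is done:
- movep(position, orientation): joint-space move of the TCP to a pose.
- move_l(position, velocity=0.15, rot=None, until_force=None): straight line of the TCP; rot=None keeps the orientation; velocity is the mean speed in m/s. With until_force (N) it stops when the force on the tool has changed by that much, and returns True; else False.
- set_joints(angles): joint-space move.
- let_go() and grab(newtons=None): open the fingers fully, or close them until they stop; newtons is the grip in N (None keeps the last).
- sleep(seconds).
- ik(position, orientation): joint angles nearest the present ones, or None.
- get_state(): the state.
- grab_frame(name): name is "side" or "top"; returns a dict with "img" (400x640x3 uint8, red, green, blue), "fx", "fy", "cx", "cy" (pixels), "cam_to_world" (4x4, takes a point from camera to world coordinates). Camera axes: x right, y down, z forward; pixel columns grow to the right and rows downward; lengths in m; the calibration is good to about 2 mm. A picture is of the moment at which its call begins. There is no depth.
A pose or a line that the arm cannot do raises MotionError and nothing moves.
- sign_off(): hands the job in; it is judged then, once.
Trained networks look in the newest picture that a camera, given by its name, has taken for a name from the list of things; names that differ only in an ending like _2 or _b are one class to them, and where a whole thing is asked for, a point or a joint stands for the part that bears it (a point fixed in the world has none). Each returns a list of dicts, best first, with "score" (0 to 1); they miss things now and then, are a little off and sometimes report something else, mostly with a low value. They report only what shows in the picture. A call takes as long as a camera call.
- spot_in(camera, name): "centre" ([column, row] in pixels, amid what is visible of it).
- silhouettes(camera, name): "mask" (400x640 bool, what is visible of it) and "centre" ([column, row] in pixels, amid what is visible of it).
- tip_of(camera, name): "centre" ([column, row] in pixels: a listed point, or the origin of a listed thing).
The state is a dict: "clock": time; "q": joint angles; "joint_velocities": joint speeds; "tau": joint torques, N m; "position": TCP position; "eef_rot": TCP orientation; "contact_force": force on the tool from outside, world axes, zero at the start; "wrist_torque": the same for the moment, N m; "finger_gap": opening from 0.0 (shut) to 1.0 (fully open); "grasp_force": force on a finger pad.
Only numpy, scipy, OpenCV 4.12 (cv2) and the standard library are available. Lean on these libraries where they do the work, as an engineer would, in place of code of your own. Each camera call takes 0.05 s, during which the arm holds its last target. There are 200 camera calls.

## Working session

There is one attempt and no reset: what is moved stays moved. The work goes in short steps, each a Python script; the robot and the scene stay as the last script left them, time stands still between calls to the robot, and variables do not carry over. Pictures are saved under pics/ and viewed, at most 10 in all, crops included, and the job is handed in when it is done.

```bash
mkdir -p pics; cat > h.py <<'E'
from cell import *
import numpy as np, cv2
def ray(f,uv):
    T=np.array(f["cam_to_world"]);d=T[:3,:3]@np.array([(uv[0]-f["cx"])/f["fx"],(uv[1]-f["cy"])/f["fy"],1]);return T[:3,3],d/np.linalg.norm(d)
def atz(f,uv,z):
    o,d=ray(f,uv);return o+d*(z-o[2])/d[2]
def tri(rs):
    A=sum(np.eye(3)-np.outer(d,d) for o,d in rs);b=sum((np.eye(3)-np.outer(d,d))@o for o,d in rs);return np.linalg.solve(A,b)
def proj(f,p):
    T=np.linalg.inv(np.array(f["cam_to_world"]));c=T[:3,:3]@p+T[:3,3];return [f["fx"]*c[0]/c[2]+f["cx"],f["fy"]*c[1]/c[2]+f["cy"]]
E
python3 - <<'E'
from h import *
F={}
for c in("top","side"):
    F[c]=f=grab_frame(c);cv2.imwrite(f"pics/{c}0.png",f["img"][...,::-1]);print(c,np.round(f["cam_to_world"],3)[:3,3])
    for n,z in(("tall_bin",0),("tall_bin_pad",.077),("tall_bin_lever",.05),("low_bin",0),("rubber_stamp",0),("red_lighter",0),("marker",0)):
        for r in tip_of(c,n)[:2]: print(c,n,np.round(r["centre"]),round(r["score"],2),atz(f,r["centre"],z).round(3))
s=get_state();print(s["clock"],s["position"],s["eef_rot"],s["finger_gap"],s["contact_force"])
E
```

```text
top [ 0.416 -0.252  0.951]
top tall_bin [286. 163.] 0.64 [ 0.659 -0.115  0.   ]
top tall_bin_pad [235. 195.] 0.59 [ 0.57  -0.012  0.077]
top tall_bin_lever [273. 169.] 0.9 [ 0.633 -0.091  0.05 ]
top tall_bin_lever [288. 162.] 0.27 [ 0.649 -0.127  0.05 ]
top low_bin [402. 175.] 0.76 [ 0.625 -0.395  0.   ]
top rubber_stamp [328. 259.] 0.72 [ 0.428 -0.214  0.   ]
top red_lighter [327. 219.] 0.74 [ 0.52  -0.213  0.   ]
top marker [273. 285.] 0.56 [ 0.368 -0.086  0.   ]
side [ 1.083 -0.282  0.878]
side tall_bin [386. 282.] 0.68 [ 0.662 -0.112  0.   ]
side tall_bin_pad [431. 217.] 0.53 [ 0.573 -0.013  0.077]
side rubber_stamp [320. 187.] 0.86 [ 0.417 -0.212  0.   ]
side red_lighter [328. 223.] 0.58 [ 0.513 -0.207  0.   ]
side marker [373. 165.] 0.55 [ 0.369 -0.084  0.   ]
0.8 [0.18952976 0.51633806 0.23131517] [5.49802397e-01 3.09310375e+00 8.72399381e-05] 0.9962898692743088 [0.50191238 0.49354441 0.06095126]
```

View pics/top0.png

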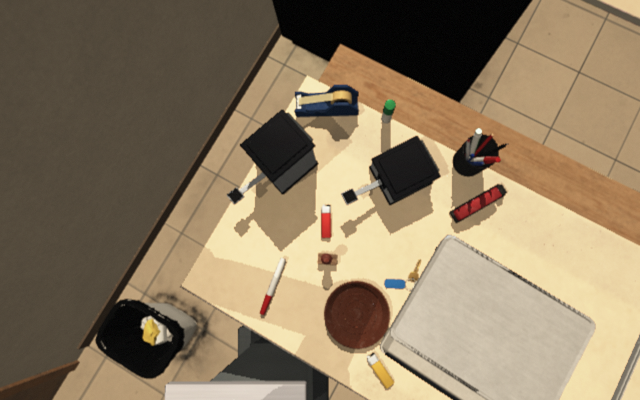

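View pics/side0.png

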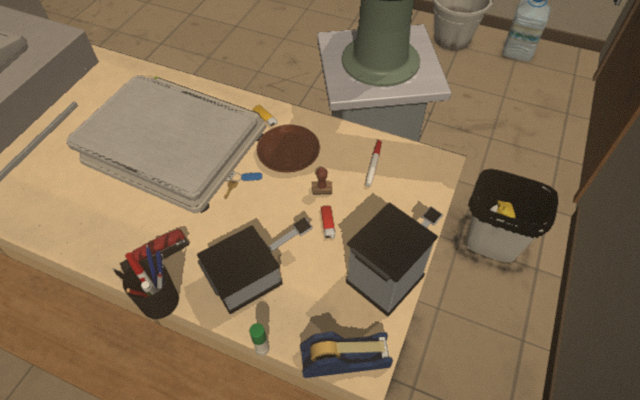

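Both cameras agree. The tall box is left of the low one: in the top view its lid is at (280,150) and its pad at (235,195), in the side view the pad is at (431,217). The pad is at about (0.572, -0.012, 0.077), and the pad-to-centre distance of 135 mm matches the ~140 mm given. Next I shut the fingers, move over the pad and touch it lightly.

```bash
python3 - <<'E'
from h import *
from scipy.spatial.transform import Rotation as R
pad=np.array([.5715,-.0125]);x=np.array([.0885,-.101]);x/=np.linalg.norm(x)
best=None
for sgn in(1,-1):   # tool y across the lever
    y=sgn*np.array([-x[1],x[0],0]);z=np.array([0,0,-1.]);m=np.c_[np.cross(y,z),y,z]
    rv=R.from_matrix(m).as_rotvec();q=ik([*pad,.16],rv)
    if q is not None and (best is None or abs(q[5])<abs(best[1][5])):best=(rv,q)
print(best)
grab(20)
movep([*pad,.16],best[0])
move_l([*pad,.095],.1)
s=get_state();print(s["clock"],s["position"],s["finger_gap"],s["contact_force"])
for c in("top","side"):cv2.imwrite(f"pics/{c}1.png",cv2.resize(grab_frame(c)["img"][80:320,150:510,::-1],(720,480)))
print(move_l([*pad,.066],.02,until_force=3))
s=get_state();print(s["clock"],s["position"],s["contact_force"])
E
```

```text
(array([1.29715511, 2.86129219, 0.        ]), array([-0.1509803 ,  0.42138255, -0.24213822,  0.90727556,  0.        ,
        0.7002855 ]))
4.7 [ 0.57192097 -0.01245882  0.09543082] 0.0007204512060516209 [-0.09648308 -0.34044672  0.09051445]
True
5.7 [ 0.57140595 -0.01242482  0.07732787] [-1.22476712 -0.3261972   8.15480749]
```

View pics/side1.png

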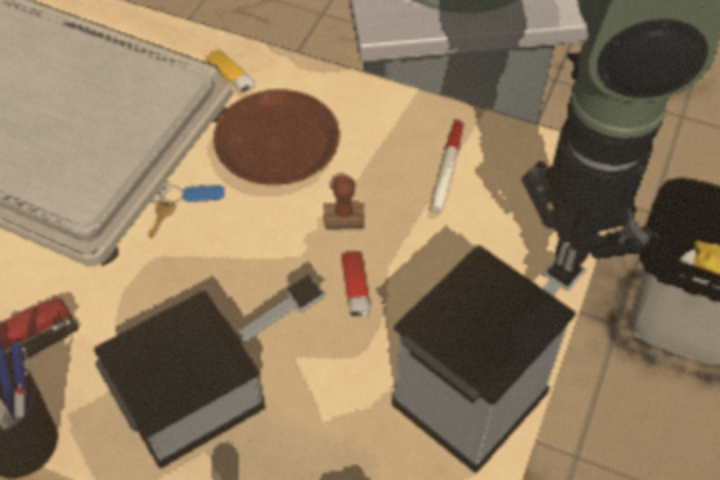

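View pics/top1.png

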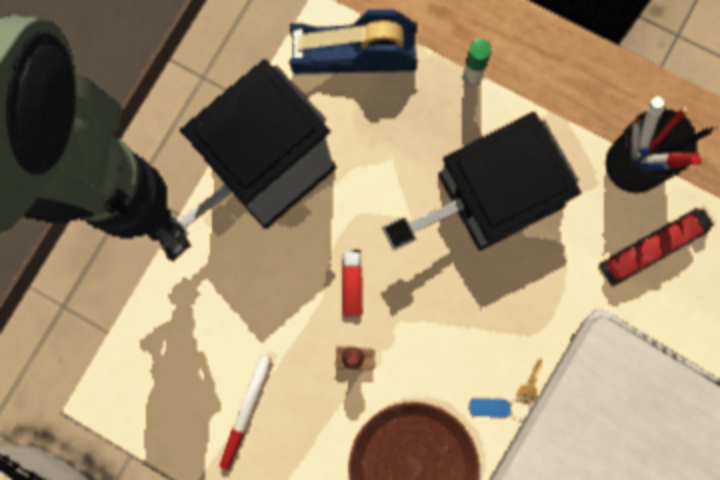

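The crops show the closed fingertips right over the tall box's pad (side crop ~(565,270), top crop ~(175,240)). Contact came at z = 0.0773, against 0.077 expected. Now I press to the stop.

```bash
python3 - <<'E'
from h import *
p=[.5715,-.0125]
print(move_l([*p,.045],.025));s=get_state();print(s["clock"],s["position"],s["contact_force"])
print(move_l([*p,.027],.012,until_force=10))
s=get_state();print(s["clock"],s["position"],s["contact_force"])
cv2.imwrite("pics/side2.png",cv2.resize(grab_frame("side")["img"][80:320,150:510,::-1],(720,480)))
s=get_state();print(s["clock"],s["position"],s["contact_force"])
E
```

```text
False
7.125 [ 0.5702421  -0.01089247  0.04527586] [-3.59014668  4.8943538   8.30397183]
True
7.9833 [ 0.57070839 -0.01129622  0.03715886] [-2.77138091  0.9802089   8.44728427]
8.0333 [ 0.57072948 -0.01130789  0.03718263] [-1.57713049  0.39873     8.56090235]
```

View pics/side2.png

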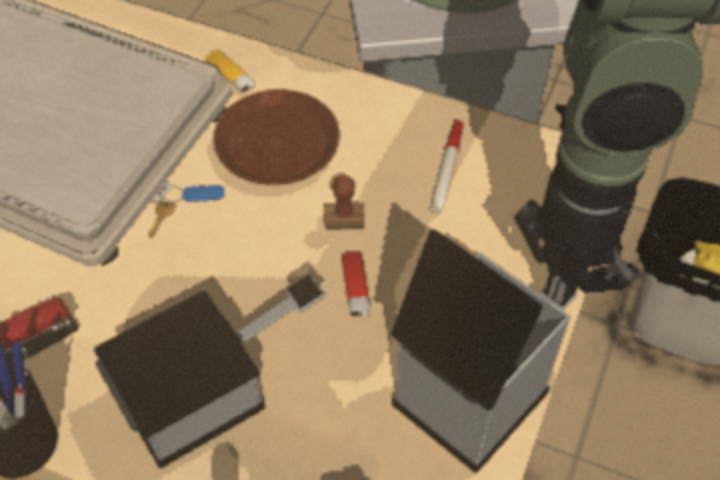

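The side crop shows the tall lid well open (edge at about (435,235)), but 8.5 N is spring force only, so the lever may be a millimetre or two short of the stop. I'll press on to the stop, hold, then release slowly.

```bash
python3 - <<'E'
from h import *
p=[.5715,-.0125]
def st(t):
    s=get_state();print(t,round(s["clock"],2),s["position"].round(4) if hasattr(s["position"],'round') else s["position"],np.round(s["contact_force"],1));return s
z=get_state()["position"][2]
while z>.030:
    z-=.001;move_l([*p,z],.01);s=st("press")
    if s["contact_force"][2]>18:break
for _ in range(4):sleep(.5);s=st("hold")
cv2.imwrite("pics/side3.png",cv2.resize(grab_frame("side")["img"][80:320,150:510,::-1],(720,480)))
E
```

```text
press 8.35 [ 0.5708 -0.0114  0.0371] [-4.9  3.5 12.4]
press 8.6 [ 0.5709 -0.0114  0.0369] [-7.3  4.5 17.6]
press 8.85 [ 0.5709 -0.0113  0.0367] [-9.   3.6 24.8]
hold 9.35 [ 0.5709 -0.0114  0.0367] [-9.1  3.6 24.1]
hold 9.85 [ 0.5709 -0.0113  0.0367] [-9.2  3.8 25. ]
hold 10.35 [ 0.5709 -0.0114  0.0367] [-9.4  3.6 24.8]
hold 10.85 [ 0.5709 -0.0113  0.0367] [-8.9  4.  24.4]
```

View pics/side3.png

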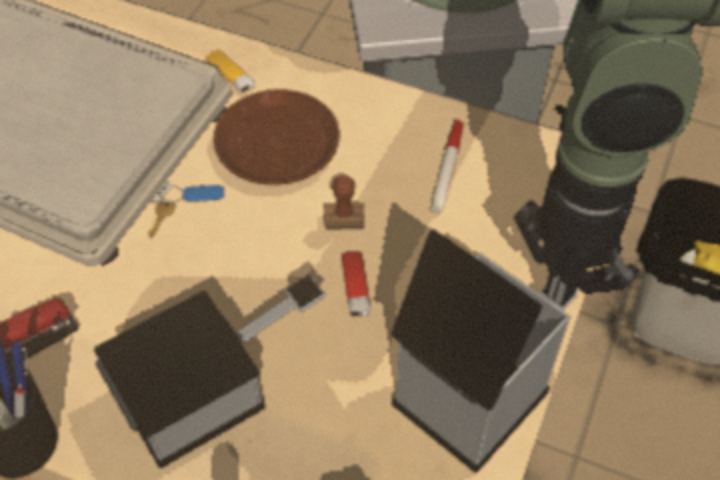

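The hard stop is confirmed: force climbs with no travel. The lid is fully open and was held for over 2 s. Now the slow release.

```bash
python3 - <<'E'
from h import *
p=[.5715,-.0125]
def st():
    s=get_state();print(round(s["clock"],2),np.round(s["position"],4),np.round(s["contact_force"],1))
for z,v in((.068,.008),(.081,.005)):move_l([*p,z],v);st()
sleep(.3);move_l([*p,.17],.08);sleep(.5);st()
for c in("side","top"):cv2.imwrite(f"pics/{c}4.png",cv2.resize(grab_frame(c)["img"][80:320,150:510,::-1],(720,480)))
E
```

```text
15.28 [ 0.5713 -0.012   0.0688] [-3.7  1.9  9.2]
18.02 [ 0.5715 -0.0125  0.081 ] [ 0.   0.3 -0.4]
20.09 [ 0.5715 -0.0125  0.17  ] [ 0.1  0.5 -0.4]
```

View pics/side4.png

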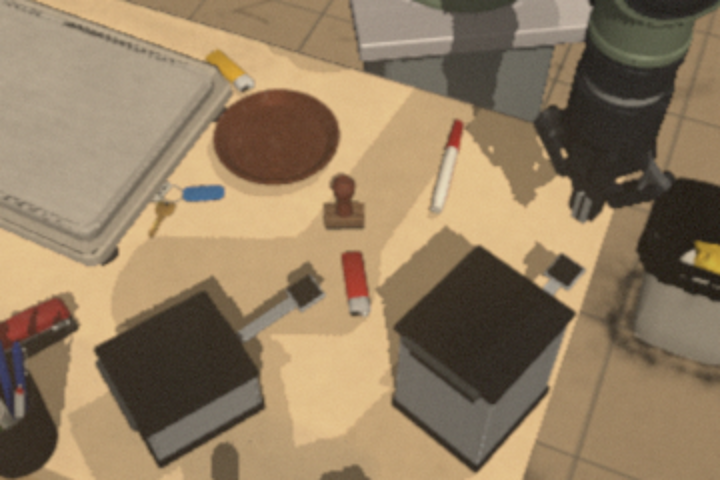

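The crop shows both lids shut (tall lid at (485,320)), the pad free at (565,272), the small things unmoved and the gripper clear.

```bash
python3 -c "
from cell import *
print(sign_off())"
```

```text
the job is handed in; nothing more can be done
None
```

The tall box's lid was opened fully to its hard stop, held for over two seconds, and let down slowly until shut; the low box stayed shut, the small things weren't moved, and the job is handed in.

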